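# Scrape the leftover heat sinks out of the tilted tray

## Robot

A 6-joint arm with a two-finger parallel gripper is mounted at the origin on the work surface. World frame = base frame: x ahead of the robot, y to its left, z up, the work surface at z = 0. Lengths are in m, angles in rad, forces in N, time in s.
With the tool pointing down it reaches from about 0.35 to 0.975 m from the base axis. Payload 4.9 kg.
Tool frame: the origin (TCP) lies midway between the tips of the shut fingers; the grasp point (between the pads) lies 19 mm behind it; z points along the fingers, y is the line along which they close (so a half turn about z gives the same grasp; the last joint's range is limited). The gripper opens to 85 mm and grips with 20 to 120 N. Pads are 22 mm wide; open, the fingers measure 114 mm over their backs; the gripper's body (76 mm by 85 mm) begins 54 mm behind the grasp point. The pads swing forward as they close: fully open they stand 13 mm farther back than shut.
Start: joints at [1.121, 0.053, 1.613, -0, 1.476, -0.119], TCP at [0.203, 0.591, 0.231] pointing down, gripper open.
Joint ranges: [-3.01, 3.01], [-1.01, 2.22], [0.06, 2.58], [-1.02, 4.17], [0.09, 2.62], [-3.14, 3.14]. Speed limits (rad/s): [2.57, 2.57, 3.14, 3.14, 3.14, 3.14].

## Interface

Orientations are given as a rotation vector (axis times angle).
In Python, from station import ctrl gives the robot as it stands.
- The arm moves only by the shell command python3 -m handwheel 'ROWS' [FORCE]. ROWS is JSON, a list of rows, each an object with "gripper": the gripper command: -1 is fully open, 1 is shut, values between are in proportion; "offset": the shift along the tool's x, y, z in mm, a list of three; "rotation": the turn, a rotation vector about the tool's x, y, z in rad, a list of three. A call has exactly 8 rows; each row is the pose to reach, as a shift and turn from the pose commanded when the call began, along the tool's axes at that moment; what a row does not reach only later rows make up. A row lasts 1/8 s, in which the tool goes at most 62.5 mm and 10.7 degrees, less where a joint would pass 70% of its speed; a pose out of reach is approached as far as the arm can. A call with a gripper value outside its range is refused whole. The fingers move at their own pace and stop on an object; FORCE is the grip in N (left out, the last holds). Time passes only in rows, so rows that repeat a pose let the fingers close, or fill a call up. It gives the time, the measured TCP pose, the force, the opening and the grip force at its end, in the units of the state.
- ctrl.get_obs(): the state, without advancing time (a new reading comes with each control period).
- ctrl.get_image(name): name is "scene" or "top" or "wrist"; returns a dict with "image" (420x560x3 uint8, red, green, blue), "fovy" (degrees; the focal length in pixels is half the picture's height over the tangent of half this angle, whatever the lens; pixels are square), "cx", "cy" (the principal point, pixels), "xyz" and "attitude" of the camera in the world. Camera axes: x right, y up, looking along -z (the intrinsics and any distortion apply to the point x, -y, -z); pixel columns grow to the right and rows downward; lengths in m; the calibration is good to about 2 mm. A picture is of the moment at which its call begins. There is no depth.
- ctrl.finish_job(): hands the job in; it is judged then, once.
The state is a dict: "t": time; "q": joint angles; "dq": joint speeds; "effort": joint torques, N m; "tool_pos": TCP position; "tool_rot": TCP orientation; "contact_force": force on the tool from outside, world axes, zero at the start; "wrist_torque": the same for the moment, N m; "opening": finger opening in m; "grip_force": force on a finger pad.
Only numpy, scipy, OpenCV 4.12 (cv2) and the standard library are available. Lean on these libraries where they do the work, as an engineer would, in place of code of your own. Each camera call takes 0.05 s, during which the arm holds its last target. There are 200 camera calls.

## Task

Two gold heat sinks are stuck on the floor of the tilted black tray. Take the blue scraper out of its holder, sweep both of them down the tray with its blade so that they drop into the steel cup under the lip, without touching them with the fingers, and then hang the blue scraper upright back in the same holder.

Things in the scene. Friction and masses are not known exactly. Their poses are not given: they have to be found in the camera images.
- scraper_grip (a point): Centre of the scraper's blue handle (x 40, y 16, z 60 mm; z up). Below it a 68 x 44 x 8 mm guard (underside 38 mm below this point) and a white blade, 68 along x, 4 thick, its edge 83 mm below. It hangs by the guard on a fixed grey holder's 50 mm high rails, blade in a slot 24 x 92 mm: lift 50 mm to clear; hang it back here. The orange scraper with a narrow blade is not wanted.
- cup_mouth (a point): Centre of the steel cup's mouth (inside 94 mm wide, 54 deep, rim 60 mm above the bench). Cup and black tray are one fixed stand; z up, +y level and straight uphill, x across. The tray's floor starts at its open lip, 32 mm to +y and 15 mm above this point, and rises at 0.30 rad: 84 mm wide, 175 mm long up the slope, with walls 18 mm high at the sides and the upper end.
- sink_a_mid (a point): Centre of a gold finned heat sink, 20 x 20 x 10 mm, 12 g, lying flat on the tray's floor, free of the walls; friction alone holds it, so the blade pushes it easily. This one lies 60 mm and the other 110 mm up the slope from the lip, within 20 mm of the tray's middle line.
- sink_b_mid (a point): Centre of the second heat sink, just like the first, 110 mm up the slope.
Mind the look-alikes: they are no part of the job. Of the things shaped like the part that bears scraper_grip, the blue one is meant.

How it is judged:
By the outcome, as a careful person would: the job done as asked, in the order asked, and still so for the second after the job is handed in, with the robot touching nothing.
It also fails if it takes over 56 s, if anything falls off the work surface, if the arm or the gripper's body presses on something with over 40 N, if the wrist force passes 120 N, or if a joint passes its speed limit or range.

## Working session

There is one attempt and no reset: what is moved stays moved. The work goes in short steps, Python scripts to look and compute and a shell command to move; the robot and the scene stay as the last step left them, time stands still between calls to the robot, and variables do not carry over. Pictures are saved under pics/ and viewed, at most 11 in all, crops included, and the job is handed in when it is done.

```bash
ls; mkdir -p pics
python3 - <<'E'
from station import ctrl
import cv2
for n in ("scene","top"):
    d=ctrl.get_image(n); cv2.imwrite(f"pics/{n}0.png",d["image"][:,:,::-1])
    print(n,{k:v for k,v in d.items() if k!="image"})
print(ctrl.get_obs())
E
```

```text
pics
scene {'fovy': 45.53721754571365, 'cx': 284.1842565251287, 'cy': 195.94092988165104, 'xyz': array([ 1.11362169, -0.51505872,  0.95047825]), 'attitude': array([0.62124085, 0.33375249, 0.94337551])}
top {'fovy': 50.93892730277791, 'cx': 284.58236552056513, 'cy': 216.57919304601992, 'xyz': array([ 0.36871003, -0.15860127,  0.97710193]), 'attitude': array([ 0.14966745, -0.13615491, -1.56395746])}
{'t': 0.1, 'q': array([ 1.12099906e+00,  5.33104047e-02,  1.61415509e+00,  4.45127736e-05,
        1.47596119e+00, -1.18992667e-01]), 'dq': array([-0.00130646, -0.00232471, -0.0032609 ,  0.00123211,  0.00207791,
        0.00190031]), 'effort': array([ 3.69635873e-04, -3.94899559e+01, -3.71365464e+01, -1.06252110e-04,
        3.89789755e-03, -3.92010861e-05]), 'tool_pos': array([0.20274493, 0.5906196 , 0.23017477]), 'tool_rot': array([-5.17175233e-01, -3.09816502e+00,  2.74515917e-03]), 'contact_force': array([-0.41360332, -0.2548142 , -0.88493344]), 'wrist_torque': array([-0.00187106,  0.00102052,  0.00727938]), 'grip_force': 0.0, 'opening': 0.08517729971374563}
```

View pics/scene0.png

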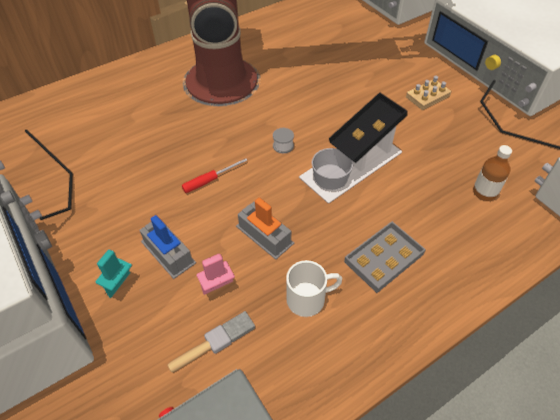

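View pics/top0.png

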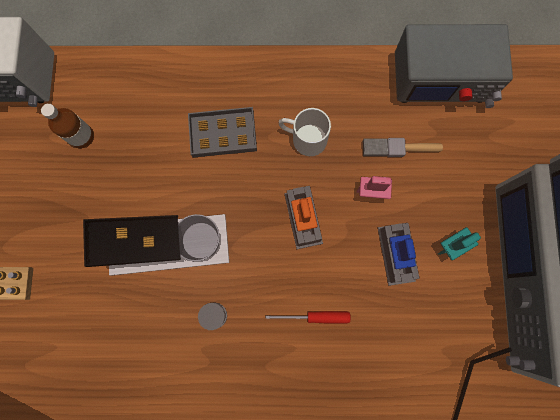

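The scene view shows the blue scraper at (160,238), orange at (264,215), and teal and pink pieces at (112,268) and (215,272). The tray is at (368,127) and the cup at (332,170). In the top view, blue is at (402,250), orange at (304,213), teal at (460,243), pink at (376,187), the gold sinks at (122,233) and (149,242), and the cup at (199,239). Blue at (402,250) fits the description by colour and because it hangs in a grey holder. I'll confirm this with a crop.

```bash
cat > h.py <<'E'
import numpy as np,cv2
from station import ctrl
from scipy.spatial.transform import Rotation as R
def ray(d,uv):
    f=210/np.tan(np.radians(d["fovy"])/2)
    v=np.array([(uv[0]-d["cx"])/f,-(uv[1]-d["cy"])/f,-1.])
    return d["xyz"],R.from_rotvec(d["attitude"]).apply(v)
def plane(d,uv,z):
    o,v=ray(d,uv); return o+v*(z-o[2])/v[2]
def tri(d1,p1,d2,p2):
    o1,a=ray(d1,p1);o2,b=ray(d2,p2)
    s=np.linalg.lstsq(np.c_[a,-b],o2-o1,rcond=None)[0]
    x,y=o1+a*s[0],o2+b*s[1]; return (x+y)/2,np.linalg.norm(x-y)
def proj(d,P):
    f=210/np.tan(np.radians(d["fovy"])/2)
    c=R.from_rotvec(d["attitude"]).inv().apply(np.asarray(P)-d["xyz"])
    return np.array([d["cx"]-f*c[0]/c[2],d["cy"]+f*c[1]/c[2]])
def blobs(d,lo,hi,amin=30):
    m=cv2.inRange(cv2.cvtColor(d["image"],cv2.COLOR_RGB2HSV),np.array(lo),np.array(hi))
    n,l,s,c=cv2.connectedComponentsWithStats(m)
    return [(c[i].round(1),s[i]) for i in range(1,n) if s[i][4]>=amin],m
E
python3 - <<'E'
from h import *
t=ctrl.get_image("top");s=ctrl.get_image("scene")
def crop(d,x,y,w,h,W,H): return cv2.resize(d["image"][y:y+h,x:x+w,::-1],(W,H),interpolation=cv2.INTER_CUBIC)
a=np.hstack([crop(t,360,210,80,80,400,300*400//400+100)[:300] if 0 else crop(t,360,215,80,75,320,300),crop(s,130,205,80,75,320,300)])
b=np.hstack([crop(t,75,200,160,75,320*1,150),crop(s,290,85,130,120,320,295)[:150]])
b=np.hstack([crop(t,75,205,160,75,400,188),crop(s,295,90,120,110,240,220)[:188]])
cv2.imwrite("pics/c1.png",np.vstack([a,b]))
for d in(t,s):
    for nm,lo,hi in (("blue",(105,150,60),(125,255,255)),("gold",(15,110,90),(28,255,255))):
        print(nm,[(list(c),list(st)) for c,st in blobs(d,lo,hi,40)[0]][:8])
E
```

```text
blue [([np.float64(403.2), np.float64(251.7)], [np.int32(390), np.int32(235), np.int32(26), np.int32(34), np.int32(452)])]
gold [([np.float64(240.2), np.float64(120.8)], [np.int32(236), np.int32(117), np.int32(10), np.int32(10), np.int32(64)]), ([np.float64(221.3), np.float64(122.5)], [np.int32(217), np.int32(118), np.int32(10), np.int32(10), np.int32(63)]), ([np.float64(202.4), np.float64(124.4)], [np.int32(198), np.int32(120), np.int32(10), np.int32(10), np.int32(61)]), ([np.float64(241.9), np.float64(138.6)], [np.int32(238), np.int32(134), np.int32(9), np.int32(10), np.int32(63)]), ([np.float64(222.7), np.float64(140.5)], [np.int32(219), np.int32(136), np.int32(9), np.int32(10), np.int32(64)]), ([np.float64(203.7), np.float64(142.3)], [np.int32(199), np.int32(138), np.int32(11), np.int32(10), np.int32(68)]), ([np.float64(424.1), np.float64(146.6)], [np.int32(405), np.int32(143), np.int32(38), np.int32(9), np.int32(276)]), ([np.float64(121.3), np.float64(232.7)], [np.int32(116), np.int32(228), np.int32(11), np.int32(10), np.int32(91)])]
blue [([np.float64(162.3), np.float64(236.1)]
[... 305 characters left out ...]
76)]), ([np.float64(492.8), np.float64(61.7)], [np.int32(485), np.int32(54), np.int32(16), np.int32(16), np.int32(185)]), ([np.float64(428.3), np.float64(94.9)], [np.int32(406), np.int32(79), np.int32(45), np.int32(31), np.int32(623)]), ([np.float64(378.6), np.float64(124.9)], [np.int32(373), np.int32(119), np.int32(12), np.int32(12), np.int32(93)]), ([np.float64(357.8), np.float64(133.7)], [np.int32(352), np.int32(128), np.int32(12), np.int32(12), np.int32(92)]), ([np.float64(390.2), np.float64(239.0)], [np.int32(385), np.int32(234), np.int32(12), np.int32(11), np.int32(82)]), ([np.float64(376.6), np.float64(249.7)], [np.int32(371), np.int32(245), np.int32(12), np.int32(11), np.int32(83)])]
```

View pics/c1.png

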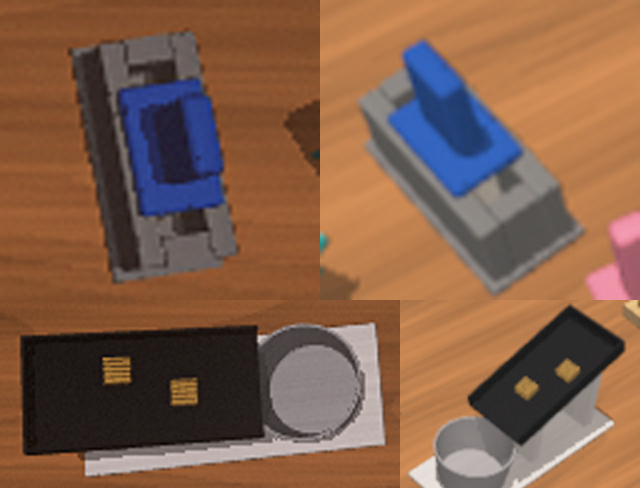

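The crop confirms it. The blue scraper's top-face handle centre is at about (410.5,249) in the top view and (158.7,222) in the scene view, with the guard on the grey rails.

Run:
```python
from h import *
t=ctrl.get_image("top");s=ctrl.get_image("scene")
p=lambda *a:print(*[np.round(x,4) if not isinstance(x,str) else x for x in a])
p("handletop",*tri(t,(410.5,249),s,(158.7,222)))
# sinks
bt=[c for c,_ in blobs(t,(15,110,90),(28,255,255),40)[0] if 100<c[0]<170 and 215<c[1]<260]
bs=[c for c,_ in blobs(s,(15,110,90),(28,255,255),40)[0] if 345<c[0]<395 and 110<c[1]<145]
bt.sort(key=lambda c:-c[0]); bs.sort(key=lambda c:c[0])
S=[]
for a,b in zip(bt,bs): x,e=tri(t,a,s,b); S.append(x); p("sink",a,b,x,e)
# blue mask contour corners (guard) top
_,m=blobs(t,(105,150,30),(125,255,255))
# black tray
v=cv2.cvtColor(t["image"],cv2.COLOR_RGB2GRAY)
m=np.uint8((v<45)*255); m[:200]=0;m[280:]=0;m[:,:75]=0;m[:,200:]=0
m=cv2.morphologyEx(m,cv2.MORPH_CLOSE,np.ones((5,5)))
c=max(cv2.findContours(m,0,2)[0],key=cv2.contourArea)
box=cv2.approxPolyDP(c,5,True)[:,0];p("tray",box)
for crn in box: p(crn,plane(t,crn,.075),plane(t,crn,.125))
# guard corners, from crop (offset 360,215; scale4)
for z in (.058,):
  g=[plane(t,(360+x/4,215+y/4),z) for x,y in((118,90),(200,80),(222,205),(140,215))]
  for q in g:p("guard",q)
  p("c",np.mean(g,0),"dims",np.linalg.norm(g[0]-g[1]),np.linalg.norm(g[1]-g[2]),"yaw",np.arctan2(*( (g[0]+g[1]-g[2]-g[3])[[1,0]])))
# cup: bottom/rim in both views, crops: top rim centre, scene rim centre
p("cup",*tri(t,(75+314/2.5,205+(380-300)/2.5),s,(295+(472-400)/2,90+(444-300)/2)))
```

```text
handletop [ 0.4642 -0.3967  0.1125] 0.0033
sink [148.2 241.3] [357.8 133.7] [0.4793 0.1228 0.0976] 0.0017
sink [121.2 232.6] [378.6 124.9] [0.4947 0.1728 0.1126] 0.0017
tray [[177 215]
 [ 84 219]
 [ 85 266]
 [179 259]]
[177 215] [0.5378 0.0739 0.075 ] [0.5285 0.061  0.125 ]
[ 84 219] [0.5291 0.268  0.075 ] [0.5202 0.2443 0.125 ]
[ 85 266] [0.4314 0.2575 0.075 ] [0.4279 0.2345 0.125 ]
[179 259] [0.4461 0.0655 0.075 ] [0.4418 0.053  0.125 ]
guard [ 0.4936 -0.3706  0.058 ]
guard [ 0.499  -0.4137  0.058 ]
guard [ 0.4336 -0.4219  0.058 ]
guard [ 0.4284 -0.3793  0.058 ]
c [ 0.4636 -0.3964  0.058 ] dims 0.0435 0.0658 yaw 0.1291
cup [0.4944 0.0277 0.0656] 0.0065
```

```bash
cat >> h.py <<'E'
def go(*targets):
    """targets: (x,y,z,yaw of tool y); prints tool-frame offset mm and rotvec from the present pose"""
    o=ctrl.get_obs(); Rc=R.from_rotvec(o["tool_rot"])
    for x,y,z,w in targets:
        Y=np.array([np.cos(w),np.sin(w),0]);Z=np.array([0,0,-1.]);X=np.cross(Y,Z)
        Rt=R.from_matrix(np.c_[X,Y,Z])
        print((x,y,z,w),np.round(Rc.inv().apply(np.array([x,y,z])-o["tool_pos"])*1000,1),np.round((Rc.inv()*Rt).as_rotvec(),3))
E
python3 - <<'E'
from h import *
w=.129+np.pi/2
go((.50,.1,.28,w),(.46,-.397,.25,w))
E
```

```text
(0.5, 0.1, 0.28, 1.6997963267948966) [-440.4 -367.9  -48.9] [-0.001 -0.    -0.46 ]
(0.46, -0.397, 0.25, 1.6997963267948966) [-564.  -850.9  -18.6] [-0.001 -0.    -0.46 ]
```

```bash
python3 -m handwheel '[{"gripper":-1,"offset":[-55,-46,-6],"rotation":[0,0,-0.06]},{"gripper":-1,"offset":[-101,-85,-12],"rotation":[0,0,-0.12]},{"gripper":-1,"offset":[-147,-123,-18],"rotation":[0,0,-0.18]},{"gripper":-1,"offset":[-193,-161,-24],"rotation":[0,0,-0.24]},{"gripper":-1,"offset":[-239,-200,-30],"rotation":[0,0,-0.3]},{"gripper":-1,"offset":[-285,-238,-36],"rotation":[0,0,-0.36]},{"gripper":-1,"offset":[-331,-276,-42],"rotation":[0,0,-0.42]},{"gripper":-1,"offset":[-377,-315,-48],"rotation":[0,0,-0.46]}]'
python3 - <<'E'
from h import *
w=.129+np.pi/2
go((.50,.05,.28,w),(.46,-.397,.25,w))
E
```

```text
t: 1.3
tool_pos: [0.4579, 0.1689, 0.2797]
tool_rot: [-0.205, 3.134, 0.0]
contact_force: [0.7, 0.1, -0.6]
opening: 0.0855
grip_force: 0.0
(0.5, 0.05, 0.28, 1.6997963267948966) [ -26.2 -123.4   -0.3] [0.    0.001 0.002]
(0.46, -0.397, 0.25, 1.6997963267948966) [  71.7 -561.4   29.5] [0.    0.001 0.002]
```

```bash
python3 -m handwheel '[{"gripper":-1,"offset":[6,-55,3],"rotation":[0,0,0]},{"gripper":-1,"offset":[13,-112,6],"rotation":[0,0,0]},{"gripper":-1,"offset":[20,-170,9],"rotation":[0,0,0]},{"gripper":-1,"offset":[28,-228,12],"rotation":[0,0,0]},{"gripper":-1,"offset":[36,-286,15],"rotation":[0,0,0]},{"gripper":-1,"offset":[43,-344,18],"rotation":[0,0,0]},{"gripper":-1,"offset":[51,-402,21],"rotation":[0,0,0]},{"gripper":-1,"offset":[58,-455,24],"rotation":[0,0,0]}]'
python3 - <<'E'
from h import *
w=.129+np.pi/2
go((.463,-.397,.22,w))
d=ctrl.get_image("wrist");cv2.imwrite("pics/w1.png",d["image"][:,:,::-1])
print(d["xyz"],proj(d,(.464,-.3965,.1155)))
E
```

```text
t: 2.3
tool_pos: [0.458, -0.29, 0.2553]
tool_rot: [-0.202, 3.135, -0.0]
contact_force: [0.3, 0.2, -0.1]
opening: 0.0855
grip_force: 0.0
(0.463, -0.397, 0.22, 1.6997963267948966) [   8.7 -106.7   35.4] [-0.     0.    -0.001]
[ 0.38213767 -0.29943869  0.39798111] [161.96858335 189.65976158]
```

View pics/w1.png

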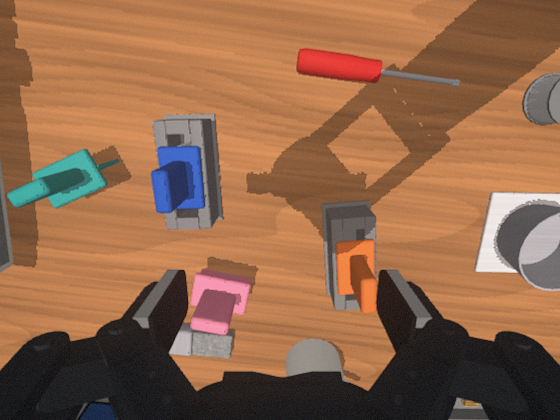

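The wrist view shows the blue handle's top face at about (161,189), which matches the predicted (162,190). I'll go above it.

```bash
python3 -m handwheel '[{"gripper":-1,"offset":[3,-50,10],"rotation":[0,0,0]},{"gripper":-1,"offset":[9,-107,25],"rotation":[0,0,0]},{"gripper":-1,"offset":[9,-107,55],"rotation":[0,0,0]},{"gripper":-1,"offset":[9,-107,85],"rotation":[0,0,0]},{"gripper":-1,"offset":[9,-107,85],"rotation":[0,0,0]},{"gripper":-1,"offset":[9,-107,85],"rotation":[0,0,0]},{"gripper":-1,"offset":[9,-107,85],"rotation":[0,0,0]},{"gripper":-1,"offset":[9,-107,85],"rotation":[0,0,0]}]'
python3 - <<'E'
from h import *
w=.129+np.pi/2
d=ctrl.get_image("wrist");cv2.imwrite("pics/w2.png",d["image"][:,:,::-1])
print(d["xyz"],proj(d,(.464,-.3965,.1155)))
for s in (-20,20):
  for q in (-8,8):
    c,n=np.cos(.129),np.sin(.129);print(proj(d,(.464+(c*s-n*q)/1e3,-.3965+(n*s+c*q)/1e3,.1165)).round(1))
E
```

```text
t: 3.35
tool_pos: [0.4638, -0.3956, 0.1719]
tool_rot: [-0.203, 3.133, -0.003]
contact_force: [0.9, 0.2, -1.3]
opening: 0.0855
grip_force: 0.0
[ 0.38781183 -0.40484505  0.3145073 ] [280.06243112 231.48289156]
[267.4 202.4]
[292.7 202.5]
[268.1 260. ]
[292. 260.]
```

View pics/w2.png

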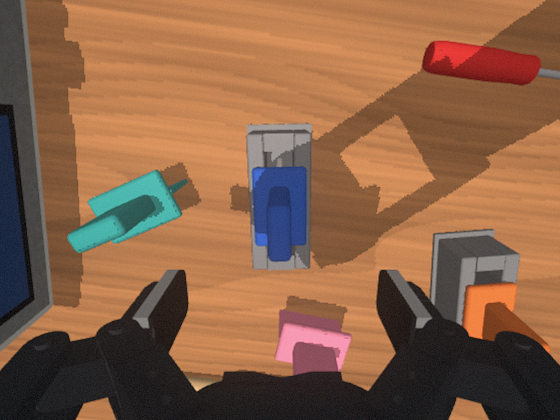

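The face I see spans about x 267–291 and y 203–260, which matches the prediction, so I'm well centred. I'll descend and grip.

```bash
python3 -m handwheel '[{"gripper":-1,"offset":[0,-1,35],"rotation":[0,0,0]},{"gripper":-1,"offset":[0,-1,75],"rotation":[0,0,0]},{"gripper":-1,"offset":[0,-1,95],"rotation":[0,0,0]},{"gripper":-1,"offset":[0,-1,103],"rotation":[0,0,0]},{"gripper":-1,"offset":[0,-1,103],"rotation":[0,0,0]},{"gripper":1,"offset":[0,-1,103],"rotation":[0,0,0]},{"gripper":1,"offset":[0,-1,103],"rotation":[0,0,0]},{"gripper":1,"offset":[0,-1,103],"rotation":[0,0,0]}]' 80
python3 -m handwheel '[{"gripper":1,"offset":[0,0,0],"rotation":[0,0,0]},{"gripper":1,"offset":[0,0,0],"rotation":[0,0,0]},{"gripper":1,"offset":[0,0,0],"rotation":[0,0,0]},{"gripper":1,"offset":[0,0,0],"rotation":[0,0,0]},{"gripper":1,"offset":[0,0,-5],"rotation":[0,0,0]},{"gripper":1,"offset":[0,0,-20],"rotation":[0,0,0]},{"gripper":1,"offset":[0,0,-40],"rotation":[0,0,0]},{"gripper":1,"offset":[0,0,-60],"rotation":[0,0,0]}]'
```

```text
t: 4.4
tool_pos: [0.4637, -0.3966, 0.0681]
tool_rot: [-0.203, 3.134, -0.002]
contact_force: [0.8, -0.6, -0.2]
opening: 0.0323
grip_force: 0.0
t: 5.4
tool_pos: [0.4636, -0.3965, 0.1293]
tool_rot: [-0.203, 3.134, -0.001]
contact_force: [0.4, -0.1, -1.2]
opening: 0.0149
grip_force: 77.9
```

```bash
python3 -m handwheel '[{"gripper":1,"offset":[0,0,-50],"rotation":[0,0,0]},{"gripper":1,"offset":[0,20,-105],"rotation":[0,0,0]},{"gripper":1,"offset":[0,70,-115],"rotation":[0,0,0]},{"gripper":1,"offset":[-5,125,-115],"rotation":[0,0,0]},{"gripper":1,"offset":[-15,180,-115],"rotation":[0,0,0]},{"gripper":1,"offset":[-25,235,-115],"rotation":[0,0,0]},{"gripper":1,"offset":[-35,290,-115],"rotation":[0,0,0]},{"gripper":1,"offset":[-45,345,-115],"rotation":[0,0,0]}]'
python3 - <<'E'
from h import *
go((.475,.20,.25,.109+np.pi/2))
E
```

```text
t: 6.4
tool_pos: [0.4635, -0.0466, 0.2441]
tool_rot: [-0.202, 3.132, -0.001]
contact_force: [1.1, -0.3, -0.8]
opening: 0.0151
grip_force: 78.4
(0.475, 0.2, 0.25, 1.6797963267948965) [-43.1 243.   -6. ] [-0.001  0.003  0.02 ]
```

```bash
python3 -m handwheel '[{"gripper":1,"offset":[-9,50,-6],"rotation":[0,0,0]},{"gripper":1,"offset":[-18,105,-6],"rotation":[0,0,0.02]},{"gripper":1,"offset":[-27,160,-6],"rotation":[0,0,0.02]},{"gripper":1,"offset":[-37,210,-6],"rotation":[0,0,0.02]},{"gripper":1,"offset":[-43,243,-6],"rotation":[0,0,0.02]},{"gripper":1,"offset":[-43,243,-6],"rotation":[0,0,0.02]},{"gripper":1,"offset":[-43,243,-6],"rotation":[0,0,0.02]},{"gripper":1,"offset":[-43,243,-6],"rotation":[0,0,0.02]}]'
python3 - <<'E'
from h import *
w=ctrl.get_image("wrist");s=ctrl.get_image("scene")
u=np.array([-.109,.994,0]);x=np.array([.994,.109,0]);L=np.array([.4893,.0695,.075])
im=w["image"][:,:,::-1].copy();im2=s["image"][:,:,::-1].copy()
n=np.array([0,0,.95])+u*-.295; up=u*.955+np.array([0,0,.2955])
for a,b in((0,0),(0,.175),(-.042,0),(.042,0),(-.042,.175),(.042,.175)):
    for d,i in((w,im),(s,im2)):
        p=proj(d,L+x*a+up*b); cv2.circle(i,tuple(int(k) for k in p.round()),2,(0,255,0),-1)
b=ctrl.get_obs()["tool_pos"]-[0,0,.064]
for k in(-.034,.034):
    p=proj(s,b+x*k); cv2.circle(im2,tuple(int(q) for q in p.round()),1,(0,0,255),-1)
c2=cv2.resize(im2[60:200,290:430],(380,380),interpolation=cv2.INTER_CUBIC)
c1=cv2.resize(im,(420,315)); c1=cv2.copyMakeBorder(c1,0,65,0,0,0)
cv2.imwrite("pics/w3.png",np.hstack([c1,c2]));print(ctrl.get_obs()["tool_pos"])
E
```

```text
t: 7.4
tool_pos: [0.475, 0.1972, 0.2488]
tool_rot: [-0.169, 3.136, -0.0]
contact_force: [0.1, -0.3, -1.2]
opening: 0.0151
grip_force: 78.3
[0.47498296 0.19729937 0.24852631]
```

View pics/w3.png

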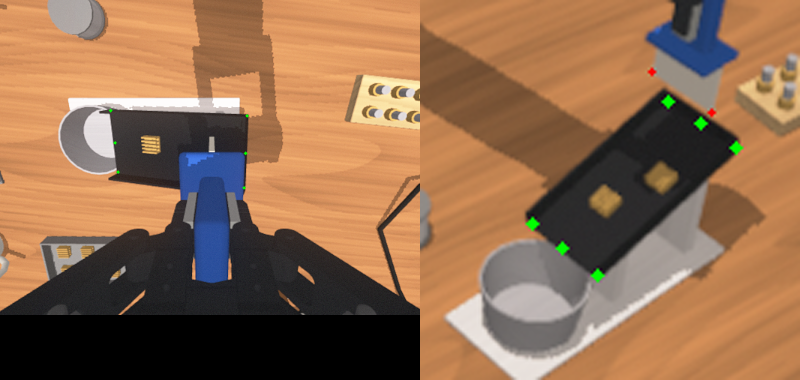

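Wrist and scene views: the model's lip and end marks agree with the tray (wrist lip at x≈115, end at x≈245). The red blade marks sit on the white blade's edge. The blade is above the floor, uphill of both sinks, so I'll lower it.

```bash
python3 -m handwheel '[{"gripper":1,"offset":[0,1,20],"rotation":[0,0,0]},{"gripper":1,"offset":[0,1,40],"rotation":[0,0,0]},{"gripper":1,"offset":[0,1,52],"rotation":[0,0,0]},{"gripper":1,"offset":[0,1,58],"rotation":[0,0,0]},{"gripper":1,"offset":[0,1,62],"rotation":[0,0,0]},{"gripper":1,"offset":[0,1,65],"rotation":[0,0,0]},{"gripper":1,"offset":[0,1,66],"rotation":[0,0,0]},{"gripper":1,"offset":[0,1,66],"rotation":[0,0,0]}]'
python3 - <<'E'
from h import *
s=ctrl.get_image("scene");im=s["image"][:,:,::-1]
cv2.imwrite("pics/s4.png",cv2.resize(im[80:180,310:430],(600,500),interpolation=cv2.INTER_CUBIC))
print(ctrl.get_obs()["contact_force"])
E
```

```text
t: 8.5
tool_pos: [0.4749, 0.1993, 0.1826]
tool_rot: [-0.171, 3.136, 0.0]
contact_force: [0.5, -0.0, -0.7]
opening: 0.0151
grip_force: 78.3
[-0.12406008  0.19197199 -1.17217268]
```

View pics/s4.png

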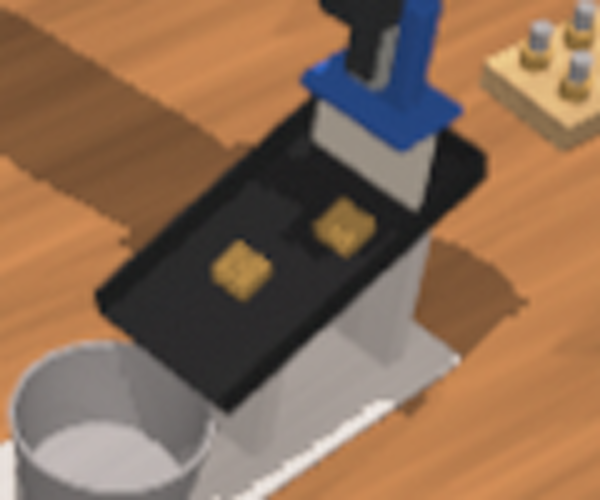

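The blade (bottom edge from (315,145) to (415,210) in the crop) stands inside the tray walls, uphill of both sinks at (345,228) and (242,270), with no contact force. I'll sweep down.

```bash
python3 -m handwheel '[{"gripper":1,"offset":[0,-6,2],"rotation":[0,0,0]},{"gripper":1,"offset":[0,-14,5],"rotation":[0,0,0]},{"gripper":1,"offset":[0,-22,8],"rotation":[0,0,0]},{"gripper":1,"offset":[0,-30,10],"rotation":[0,0,0]},{"gripper":1,"offset":[0,-38,12.5],"rotation":[0,0,0]},{"gripper":1,"offset":[0,-46,15],"rotation":[0,0,0]},{"gripper":1,"offset":[0,-54,17.5],"rotation":[0,0,0]},{"gripper":1,"offset":[0,-60,19.5],"rotation":[0,0,0]}]'
python3 -m handwheel '[{"gripper":1,"offset":[0,-7,2],"rotation":[0,0,0]},{"gripper":1,"offset":[0,-14,4],"rotation":[0,0,0]},{"gripper":1,"offset":[0,-20,6],"rotation":[0,0,0]},{"gripper":1,"offset":[0,-26,8],"rotation":[0,0,0]},{"gripper":1,"offset":[0,-32,10],"rotation":[0,0,0]},{"gripper":1,"offset":[0,-38,11.5],"rotation":[0,0,0]},{"gripper":1,"offset":[0,-44,13.5],"rotation":[0,0,0]},{"gripper":1,"offset":[0,-48,14.5],"rotation":[0,0,0]}]'
python3 - <<'E'
from h import *
s=ctrl.get_image("scene");im=s["image"][:,:,::-1]
cv2.imwrite("pics/s5.png",cv2.resize(im[80:200,300:430],(650,600),interpolation=cv2.INTER_CUBIC))
E
```

```text
t: 9.55
tool_pos: [0.4813, 0.1391, 0.1626]
tool_rot: [0.171, -3.137, -0.0]
contact_force: [1.1, -0.1, -1.8]
opening: 0.015
grip_force: 78.4
t: 10.55
tool_pos: [0.4865, 0.0915, 0.1481]
tool_rot: [0.171, -3.137, 0.0]
contact_force: [0.5, -0.1, -1.3]
opening: 0.0153
grip_force: 78.3
```

View pics/s5.png

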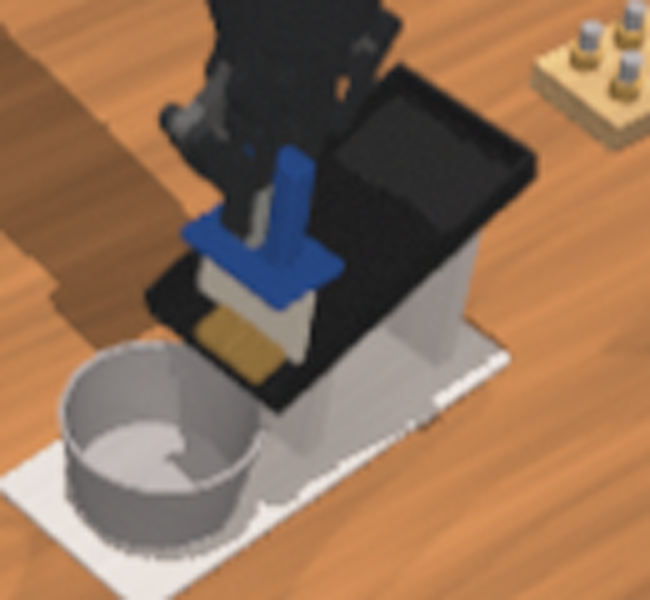

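Both sinks sit side by side ahead of the blade at the lip, at about (245,345) in the crop, and nothing is left behind. I'll continue over the lip.

```bash
python3 -m handwheel '[{"gripper":1,"offset":[0,-5,1.5],"rotation":[0,0,0]},{"gripper":1,"offset":[0,-10,3],"rotation":[0,0,0]},{"gripper":1,"offset":[0,-15,4.5],"rotation":[0,0,0]},{"gripper":1,"offset":[0,-20,6],"rotation":[0,0,0]},{"gripper":1,"offset":[0,-25,7],"rotation":[0,0,0]},{"gripper":1,"offset":[0,-30,8],"rotation":[0,0,0]},{"gripper":1,"offset":[0,-34,8],"rotation":[0,0,0]},{"gripper":1,"offset":[0,-34,8],"rotation":[0,0,0]}]'
python3 -m handwheel '[{"gripper":1,"offset":[0,0,-15],"rotation":[0,0,0]},{"gripper":1,"offset":[0,0,-50],"rotation":[0,0,0]},{"gripper":1,"offset":[0,0,-95],"rotation":[0,0,0]},{"gripper":1,"offset":[0,-20,-110],"rotation":[0,0,0]},{"gripper":1,"offset":[0,-60,-110],"rotation":[0,0,0]},{"gripper":1,"offset":[0,-110,-110],"rotation":[0,0,0]},{"gripper":1,"offset":[0,-165,-110],"rotation":[0,0,0]},{"gripper":1,"offset":[0,-220,-110],"rotation":[0,0,0]}]'
python3 - <<'E'
from h import *
s=ctrl.get_image("scene");t=ctrl.get_image("top")
cv2.imwrite("pics/s6.png",np.hstack([cv2.resize(s["image"][80:200,300:430,::-1],(400,370)),cv2.resize(t["image"][190:290,130:240,::-1],(400,370))]))
for d,b in((s,(300,430,80,200)),(t,(75,240,200,280))): print([(c,st[4]) for c,st in blobs(d,(15,110,60),(28,255,255),8)[0] if b[0]<c[0]<b[1] and b[2]<c[1]<b[3]])
go((.4637,-.3966,.19,.129+np.pi/2))
E
```

```text
t: 11.6
tool_pos: [0.4903, 0.0578, 0.1404]
tool_rot: [-0.171, 3.137, 0.0]
contact_force: [-1.1, -0.2, 0.4]
opening: 0.0154
grip_force: 78.3
t: 12.6
tool_pos: [0.5146, -0.1622, 0.252]
tool_rot: [-0.172, 3.135, -0.001]
contact_force: [1.3, 0.6, -0.8]
opening: 0.015
grip_force: 78.3
[(array([429.5,  84.6]), np.int32(81)), (array([428.5,  96.7]), np.int32(468)), (array([335.3, 171.4]), np.int32(86))]
[]
(0.4637, -0.3966, 0.19, 1.6997963267948966) [  74.5 -225.    62. ] [-0.002  0.001 -0.025]
```

View pics/s6.png

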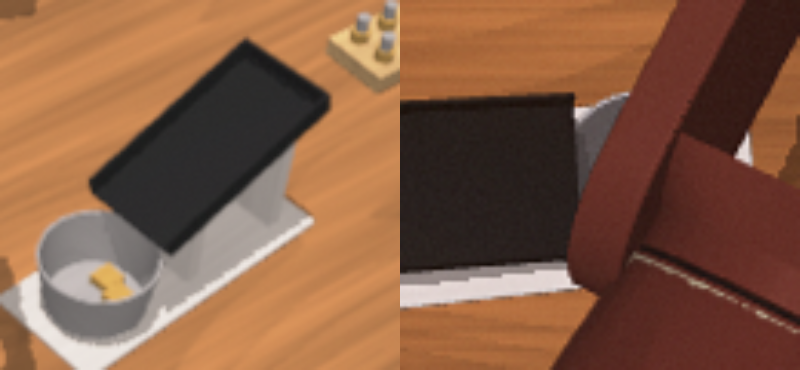

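Both gold sinks lie in the cup, at about (110,282) in the left crop, and the tray is empty. Next I return the scraper to the holder.

```bash
python3 -m handwheel '[{"gripper":1,"offset":[16,-50,0],"rotation":[0,0,-0.01]},{"gripper":1,"offset":[33,-100,0],"rotation":[0,0,-0.025]},{"gripper":1,"offset":[50,-150,5],"rotation":[0,0,-0.025]},{"gripper":1,"offset":[66,-200,15],"rotation":[0,0,-0.025]},{"gripper":1,"offset":[74.5,-225,40],"rotation":[0,0,-0.025]},{"gripper":1,"offset":[74.5,-225,62],"rotation":[0,0,-0.025]},{"gripper":1,"offset":[74.5,-225,62],"rotation":[0,0,-0.025]},{"gripper":1,"offset":[74.5,-225,62],"rotation":[0,0,-0.025]}]'
python3 - <<'E'
from h import *
go((.4637,-.3966,.0681,.129+np.pi/2))
s=ctrl.get_image("scene")
cv2.imwrite("pics/s7.png",cv2.resize(s["image"][150:290,100:240,::-1],(560,560),interpolation=cv2.INTER_CUBIC))
E
```

```text
t: 13.7
tool_pos: [0.4655, -0.3914, 0.1894]
tool_rot: [-0.213, 3.133, -0.001]
contact_force: [0.3, -0.2, -0.8]
opening: 0.0149
grip_force: 78.8
(0.4637, -0.3966, 0.0681, 1.6997963267948966) [  2.6  -4.8 121.3] [-0.001  0.001  0.007]
```

View pics/s7.png

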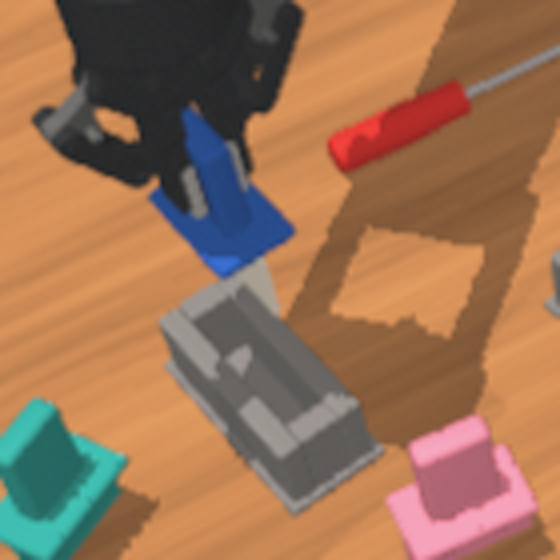

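The scraper is held upright above the empty slot (holder at about (270,390) in the crop). I'll correct laterally by (2.6,−4.8) mm and lower.

```bash
python3 -m handwheel '[{"gripper":1,"offset":[2.6,-4.8,10],"rotation":[0,0,0.007]},{"gripper":1,"offset":[2.6,-4.8,30],"rotation":[0,0,0.007]},{"gripper":1,"offset":[2.6,-4.8,50],"rotation":[0,0,0.007]},{"gripper":1,"offset":[2.6,-4.8,70],"rotation":[0,0,0.007]},{"gripper":1,"offset":[2.6,-4.8,85],"rotation":[0,0,0.007]},{"gripper":1,"offset":[2.6,-4.8,98],"rotation":[0,0,0.007]},{"gripper":1,"offset":[2.6,-4.8,108],"rotation":[0,0,0.007]},{"gripper":1,"offset":[2.6,-4.8,108],"rotation":[0,0,0.007]}]'
python3 - <<'E'
from h import *
go((.4637,-.3966,.0681,.129+np.pi/2))
E
```

```text
t: 14.75
tool_pos: [0.4624, -0.3971, 0.0794]
tool_rot: [0.2, -3.134, -0.002]
contact_force: [0.1, 0.6, -0.6]
opening: 0.0153
grip_force: 78.8
(0.4637, -0.3966, 0.0681, 1.6997963267948966) [-1.4  0.4 11.3] [ 0.001 -0.001 -0.002]
```

```bash
python3 -m handwheel '[{"gripper":1,"offset":[-1,0,4],"rotation":[0,0,0]},{"gripper":1,"offset":[-1,0,8],"rotation":[0,0,0]},{"gripper":1,"offset":[-1,0,11],"rotation":[0,0,0]},{"gripper":1,"offset":[-1,0,11],"rotation":[0,0,0]},{"gripper":0.5,"offset":[-1,0,11],"rotation":[0,0,0]},{"gripper":0,"offset":[-1,0,11],"rotation":[0,0,0]},{"gripper":-1,"offset":[-1,0,11],"rotation":[0,0,0]},{"gripper":-1,"offset":[-1,0,11],"rotation":[0,0,0]}]'
python3 -m handwheel '[{"gripper":-1,"offset":[0,0,0],"rotation":[0,0,0]},{"gripper":-1,"offset":[0,0,0],"rotation":[0,0,0]},{"gripper":-1,"offset":[0,0,0],"rotation":[0,0,0]},{"gripper":-1,"offset":[0,0,-20],"rotation":[0,0,0]},{"gripper":-1,"offset":[0,0,-60],"rotation":[0,0,0]},{"gripper":-1,"offset":[0,0,-110],"rotation":[0,0,0]},{"gripper":-1,"offset":[0,0,-160],"rotation":[0,0,0]},{"gripper":-1,"offset":[0,0,-180],"rotation":[0,0,0]}]'
python3 - <<'E'
from h import *
s=ctrl.get_image("scene");w=ctrl.get_image("wrist")
cv2.imwrite("pics/s8.png",np.hstack([cv2.resize(s["image"][180:290,110:220,::-1],(400,400),interpolation=cv2.INTER_CUBIC),cv2.resize(w["image"][60:310,160:410,::-1],(400,400))]))
E
```

```text
t: 15.75
tool_pos: [0.4638, -0.3974, 0.0695]
tool_rot: [-0.2, 3.135, -0.0]
contact_force: [-0.4, -1.0, -0.1]
opening: 0.0747
grip_force: 0.0
t: 16.75
tool_pos: [0.4649, -0.3987, 0.2554]
tool_rot: [-0.199, 3.13, -0.01]
contact_force: [-1.0, -0.7, -0.0]
opening: 0.0854
grip_force: 0.0
```

View pics/s8.png

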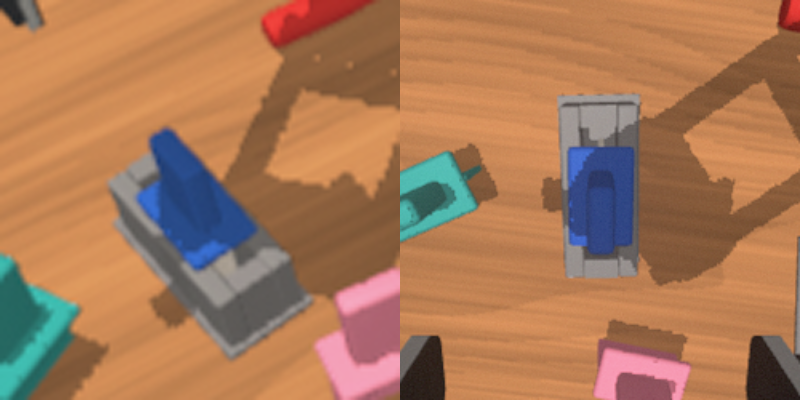

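The blue scraper hangs upright, seated on the rails of its holder at about (190,200) in the left crop, and the gripper is clear of it.

```bash
python3 -c "
from station import ctrl
print(ctrl.finish_job())"
```

```text
the job is handed in; nothing more can be done
None
```

Both heat sinks are in the steel cup, the blue scraper hangs upright back in its holder, and I handed the job in at about 17 s; no verdict came back.

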